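# Make the bench press safe and open its guard gate

## Robot

A 7-joint arm with a two-finger parallel gripper is mounted at the origin on the work surface. World frame = base frame: x ahead of the robot, y to its left, z up, the work surface at z = 0. Lengths are in m, angles in degrees, forces in N, time in s.
With the tool pointing down it reaches from about 0.425 to 0.875 m from the base axis. Payload 4.7 kg.
Tool frame: the origin (TCP) lies on the centre line of the jaws, within the pads' length; the fingertips stand 25 mm ahead of it and the grasp point (between the pads) lies 6 mm ahead of it; z points along the fingers, y is the direction in which the jaws open and shut (so a half turn about z gives the same grasp; the last joint's range is limited). The gripper opens to 87 mm and grips with 3 to 60 N. Pads are 19 mm wide; open, the fingers measure 117 mm over their backs; the gripper's body (75 mm by 190 mm) begins 51 mm behind the grasp point.
Start: joints at [-65.14, 18.392, -4.016, 83.108, 1.295, 78.541, -3.26], TCP at [0.265, 0.594, 0.248] pointing down, gripper open.
Joint ranges: [-163.93, 163.93], [-17.29, 119.83], [-79.2, 71.16], [3.27, 140.29], [-89.18, 269.18], [5.43, 117.66], [-154.24, 154.24]. Speed limits (degrees/s): [147.25, 147.25, 180, 180, 180, 180, 180].

## Interface

Orientations are given as [roll, pitch, yaw] about the fixed x, y, z axes, in that order (R = Rz(yaw) Ry(pitch) Rx(roll)).
In Python, from cell import env gives the robot as it stands.
- The arm moves only by the shell command python3 -m creep 'ROWS' [OPENING] [FORCE]. ROWS is JSON, a list of rows, each an object of numbers: "tx", "ty", "tz": the shift along the tool's x, y, z in m; "rx", "ry", "rz": the turn, a rotation vector about the tool's x, y, z in degrees. In form: [{"tx": .., "ty": .., "tz": .., "rx": .., "ry": .., "rz": ..}, ...]. A call has 1 to 20 rows; each row shifts and turns the commanded pose from where the row before left it, along the tool's axes as they then stand; what a row does not reach is not made up. A row lasts 1/8 s, in which the tool goes at most 62.5 mm and 10.7 degrees, less where a joint would pass 70% of its speed; a pose out of reach is approached as far as the arm can. A call is refused whole if a number of a shift passes 0.0625 or a number of a turn 10.7, either way. A call with a gripper value outside its range is refused whole. OPENING is the finger opening in m, from 0 to 0.087, set as the call begins (- or left out, the last holds). The fingers move at their own pace and stop on an object; FORCE is the grip in N (left out, the last holds). Time passes only in rows, so rows that do not move let the fingers close. It gives the time, the measured TCP pose, the force and the opening at its end, in the units of the state.
- env.get_obs(): the state, without advancing time (a new reading comes with each control period).
- env.read_camera(name): name is "side" or "top" or "wrist"; returns a dict with "pixels" (384x512x3 uint8, red, green, blue), "intrinsics" (3x3 intrinsics, pixels), "R" (3x3) and "t" (3): a world point X has camera coordinates R X + t. Camera axes: x right, y down, z forward; pixel columns grow to the right and rows downward; lengths in m; the calibration is good to about 2 mm. The wrist camera is an equidistant fisheye: a pixel r from the principal point sees the ray r / f radians off the axis. A picture is of the moment at which its call begins. There is no depth.
- env.sign_off(): hands the job in, once; it reports no verdict.
The state is a dict: "time_s": time; "qpos": joint angles; "joint_velocities": joint speeds; "effort": joint torques, N m; "tool_pos": TCP position; "tool_rot": TCP orientation; "force": force on the tool from outside, world axes, zero at the start; "wrist_torque": the same for the moment, N m; "grip_width": finger opening in m.
Only numpy, scipy, OpenCV 4.12 (cv2) and the standard library are available. Lean on these libraries where they do the work, as an engineer would, in place of code of your own. Each camera call takes 0.05 s, during which the arm holds its last target.

## Task

Make the bench press safe and open it up so that the punch can be taken out: press the red stop key fully in and let it up, then the blue vent key likewise, without pressing the green start key. Then lift the latch bar of the yellow guard gate out of its catch and swing the gate wide open, to about 80 degrees or more, without throwing it, and leave it standing open with the bar hanging free. Leave the punch in the press and the loose tools on the bench where they are.

Things in the scene. Friction and masses are not known exactly. Their poses are not given: they have to be found in the camera images.
- press: Teal H-frame bench press, fixed, 400 wide, 515 high with its red cylinder, a yellow wire-mesh guard gate on its front. Origin on the bench midway between the uprights, in the mid-plane of the closed gate; x points into the press (its front faces -x), y to the left for an operator in front, z up. Uprights 50 wide at y = +165 and -165.
- block_edge (a point): Middle of the lower front edge of the aluminium valve block on the press's head beam, 120 wide, 327 above the bench, 65 in front of the gate's mid-plane; axes of the press. It overhangs the latch: the lift pin can be reached only with the tool leaning back towards the operator, its fingers pointing down and into the press (35 to 45 degrees from vertical suits). The beam's front is at x = -18.
- catch (a point): Top of the upturned steel lip of the catch on the right upright, 216 above the bench; axes of the press. The lip is 30 wide (y), 12 thick (x) and stands 28 above the underside of the resting bar, in front of it.
- gate (a joint): Gate angle about its upright hinge: 0 closed, grows as it swings out to the operator, stop at 1.65. Gate 280 wide from hinge line to free edge, frame 18 thick, from 45 to 235 above the bench, 0.9 kg; stays where it is left (friction about 0.12 N m). A spring buffer pushes the free edge outwards with 8 N while latched and pops it 1 to 3 cm ajar once the bar is clear.
- bar (a joint): Angle of the latch bar about its pivot on the gate (150 from the hinge line): 0 lying in the catch, positive with its free end lifted, limit 0.45; clear of the lip from 0.20; when free it drops to its lower stop at -0.10. About 0.2 to 0.3 kg, it falls by its weight; it rubs on the lip because of the buffer.
- gate_hinge (a point): Point on the hinge line at the level of the gate's top, 235 above the bench, left end of the gate seen from the operator (y = +150 in the press frame). Its axes turn with the gate: x through the gate from front to back (into the press when closed), y from the free edge to the hinge, z up.
- gate_edge (a point): Point on top of the gate's free stile, mid-thickness, 271 from the hinge line, 235 above the bench; same axes as gate_hinge. The free edge is 9 beyond it.
- pin (a point): Middle of the grip of the latch bar's black lift pin, 16 in diameter, standing 62 out of the bar's front towards the operator; a 24 flange starts 26 in front of this point. Latched: 52 in front of the gate's mid-plane, 250 from the hinge line, 200 above the bench. It is 100 from the bar's pivot (the pivot lies towards the hinge), so 20 higher when the bar is clear. Axes of gate_hinge, tipping with the bar.
- bar_tip (a point): In the middle of the part of the steel bar that lies in the catch, 165 from the bar's pivot. The bar is 195 long, 24 high, 8 thick; its free end is 15 beyond this point.
- station: Grey push-button box with a yellow lid, fixed on the bench, 215 long (x) by 84 wide (y) by 62 high, origin in the middle of its underside. Three keys in a row along its x, 65 apart, in an order that changes.
- stop_top (a point): Centre of the top face of the red stop key, 32 in diameter, 84 above the bench; z up. Pressed straight down; it stands 10 proud of its black collar (48 in diameter).
- vent_top (a point): The same for the blue vent key.
- start_top (a point): The same for the green start key, which must not be pressed.
- stop (a joint): Travel of the red key in m: 0 up, 0.006 fully in (spring, about 2 N to start it and 6 N fully in); it comes up again by itself.
- vent (a joint): The same for the blue key.
- start (a joint): The same for the green key.
- work: Steel punch, 60 in diameter and 95 high, 0.6 kg, standing loose on the press bed behind the gate, 110 above the bench; origin in the middle of its underside. To be left alone.
- spare: Upright turret punch, dark body 76 in diameter with a slim steel stem, 110 high, 0.8 kg, loose on the bench; origin in the middle of its underside. To be left alone.
- die: Flat steel die ring, 90 in diameter, 28 high, loose on the bench; origin in the middle of its underside. To be left alone.
- hammer: Hammer 260 long lying on the bench, handle to its -x; to be left alone.

How it is judged (in metres and radians):
On the way, in this order (a step that is already met when the one before it is completed fails the run):
1. the red stop key is pressed fully in (value of joint stop above 0.0045 m), for 0.1 s.
2. with the red key up again, the blue vent key is pressed fully in (value of joint vent above 0.0045 m and value of joint stop below 0.002 m), for 0.1 s.
3. the latch bar is lifted out of its catch, the gate still at the press (value of joint bar above 0.12 rad and value of joint gate below 0.12 rad), for 0.05 s.
4. the gate is swung wide open (value of joint gate above 1.35 rad), for 0.1 s.
At the end, for the whole second after the job is handed in: The gate stands still at 1.35 rad (77 degrees) or more, the latch bar hangs free below -0.05 rad, all three keys are up (less than 2 mm in), the punch in the press is within 15 mm and the loose tools within 20 mm of where they were (value of joint gate above 1.35 rad and velocity of joint gate between -0.05 and 0.05 rad/s and value of joint bar below -0.05 rad and value of joint each of stop, vent, start below 0.002 m and distance of work from where it was at the start of the episode below 0.015 m and distance of each of spare, die, hammer from where it was at the start of the episode below 0.02 m); the robot touches nothing.
It fails at once if the green start key is pressed (3 mm or more) (value of joint start above 0.003 m).
It fails at once if the gate is thrown: faster than 3 rad/s (velocity of joint gate above 3 rad/s).
It fails at once if the punch in the press is knocked over or shifted by 15 mm (distance of work from where it was at the start of the episode above 0.015 m or angle between work's own z axis and vertical above 0.3 rad).
It fails at once if a loose tool on the bench is shifted by 20 mm or tipped over (distance of any of spare, die, hammer from where it was at the start of the episode above 0.02 m or angle between spare's own z axis and vertical above 0.3 rad).
It also fails if it takes over 70 s, if anything falls off the work surface, if the arm or the gripper's body presses on something with over 40 N, if the wrist force passes 120 N, or if a joint passes its speed limit or range.

## Working session

There is one attempt and no reset: what is moved stays moved. The work goes in short steps, Python scripts to look and compute and a shell command to move; the robot and the scene stay as the last step left them, time stands still between calls to the robot, and variables do not carry over. Pictures are saved under pics/ and viewed, and the job is handed in when it is done.

```bash
mkdir -p pics; ls
cat > h.py <<'E'
import numpy as np, cv2
from cell import env
def snap(n,f):
    c=env.read_camera(n); cv2.imwrite(f,c["pixels"][:,:,::-1]); np.savez('cam_%s.npz'%n,**{k:np.array(c[k]) for k in("pixels","intrinsics","R","t")}); return c
def load(n): return np.load('cam_%s.npz'%n)
def ray(c,u,v,fish=False):
    K=c["intrinsics"]; x=(u-K[0,2])/K[0,0]; y=(v-K[1,2])/K[1,1]
    if fish:
        r=np.hypot(x,y); d=np.array([x/r*np.sin(r),y/r*np.sin(r),np.cos(r)]) if r>0 else np.array([0,0,1.])
    else: d=np.array([x,y,1.])
    R=c["R"]; o=-R.T@c["t"]; d=R.T@d; return o,d/np.linalg.norm(d)
def plane(c,u,v,z,fish=False):
    o,d=ray(c,u,v,fish); return o+d*(z-o[2])/d[2]
def proj(c,X):
    p=c["R"]@np.array(X)+c["t"]; q=c["intrinsics"]@p; return q[:2]/q[2]
E
python3 - <<'E'
from h import *
print(env.get_obs())
for n in("side","top","wrist"):
    c=snap(n,'pics/%s0.png'%n); print(n,c["intrinsics"],-c["R"].T@c["t"],c["R"][2])
E
```

```text
pics
{'time_s': 0.0, 'qpos': array([-65.13852987,  18.44018689,  -4.01574185,  83.17559257,
         1.29562866,  78.54069665,  -3.26052202]), 'joint_velocities': array([0.10164041, 0.05288834, 0.05221228, 0.11956926, 0.08266941,
       0.05796799, 0.01121588]), 'effort': array([-5.81726249e-05, -4.91290033e+01, -4.03976664e-01, -3.12530673e+01,
       -6.38409681e-02,  4.35607194e-02,  1.75577734e-04]), 'tool_pos': array([0.26477152, 0.59306937, 0.24644268]), 'tool_rot': array([-1.79888805e+02,  6.32770996e-03,  1.55948104e+02]), 'force': array([-0.35343185, -0.09107364,  0.05220988]), 'wrist_torque': array([ 0.00710791,  0.01711749, -0.07896412]), 'grip_width': 0.08743029501860786}
side [[354.75428106   0.         252.14338462]
 [  0.         354.75428106 185.03403682]
 [  0.           0.           1.        ]] [ 0.39972932 -0.77490153  0.78003549] [ 0.13727027  0.8199237  -0.55577154]
top [[361.51174334   0.         260.16408159]
 [  0.         361.51174334 191.13747029]
 [  0.           0.           1.        ]] [0.42333214 0.06797206 1.26699659] [ 0.10988102  0.01213207 -0.9938707 ]
wrist [[297.31863964   0.         256.88719142]
 [  0.         297.31863964 189.15541121]
 [  0.           0.           1.        ]] [0.20376785 0.62056061 0.38467212] [ 0.22420426 -0.10084772 -0.96931016]
```

View pics/side0.png

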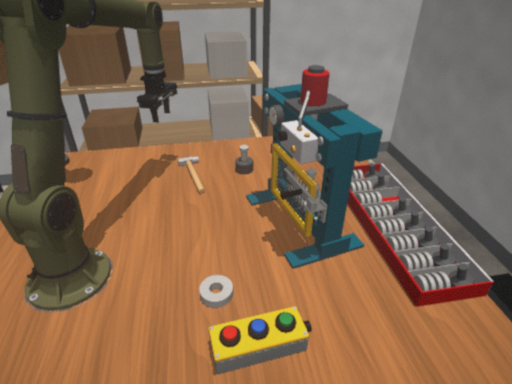

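View pics/top0.png

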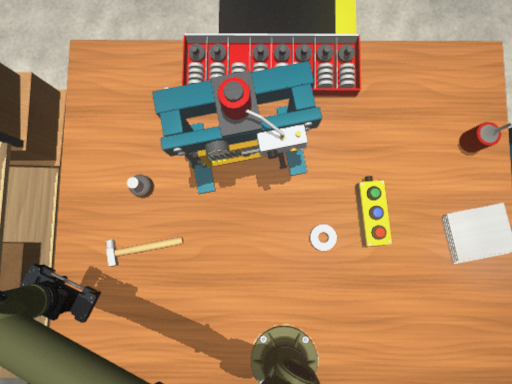

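View pics/wrist0.png

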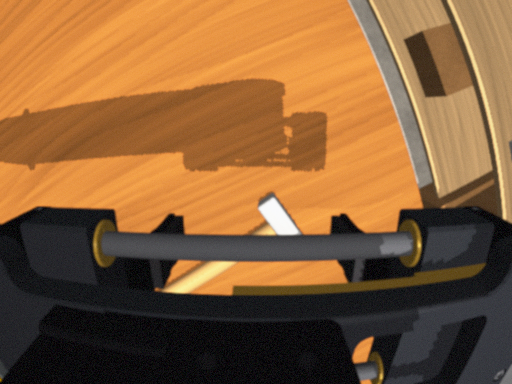

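The side and top views show the station with red at (380,232), blue at (377,213) and green at (374,193) in the top view. The press is at the top centre with its gate facing the robot, and the spare, hammer and die are loose. I'll measure next.

Run:
```python
from h import *
t=load('top'); s=load('side')
def blob(c,lo,hi,box):
    hsv=cv2.cvtColor(c['pixels'],cv2.COLOR_RGB2HSV); m=cv2.inRange(hsv,np.array(lo),np.array(hi))
    x0,y0,x1,y1=box; k=np.zeros_like(m); k[y0:y1,x0:x1]=m[y0:y1,x0:x1]
    n,l,st,ce=cv2.connectedComponentsWithStats(k); i=1+np.argmax(st[1:,4]); return ce[i],st[i]
for n,lo,hi in (('red',(0,150,80),(8,255,255)),('blue',(105,120,60),(125,255,255)),('green',(45,100,40),(85,255,255))):
    for c,b in((t,(350,170,400,250)),(s,(205,310,310,350))):
        ce,st=blob(c,lo,hi,b); print(n,ce,st[4],plane(c,*ce,0.082))
for n,c,b in(('t',t,(150,60,330,200)),('s',s,(240,60,400,270))):
    x0,y0,x1,y1=b; im=c['pixels'][y0:y1,x0:x1,::-1]
    k=600//(y1-y0) if n=='s' else 4
    im=cv2.resize(im,None,fx=k,fy=k,interpolation=cv2.INTER_CUBIC); print(k,im.shape); cv2.imwrite('pics/%s_crop.png'%n,im)
```

```text
red [379.97058824 232.05882353] 68 [ 0.42428853 -0.30778657  0.082     ]
red [229.31550802 332.98930481] 187 [ 0.42556707 -0.30875482  0.082     ]
blue [377.44827586 212.        ] 58 [ 0.48931016 -0.3012688   0.082     ]
blue [257.88435374 325.70068027] 147 [ 0.49020678 -0.30175131  0.082     ]
green [374.85897436 192.33333333] 78 [ 0.55383916 -0.29441932  0.082     ]
green [285.46835443 318.96835443] 158 [ 0.5547841  -0.29550553  0.082     ]
4 (560, 720, 3)
2 (420, 320, 3)
```

View pics/t_crop.png

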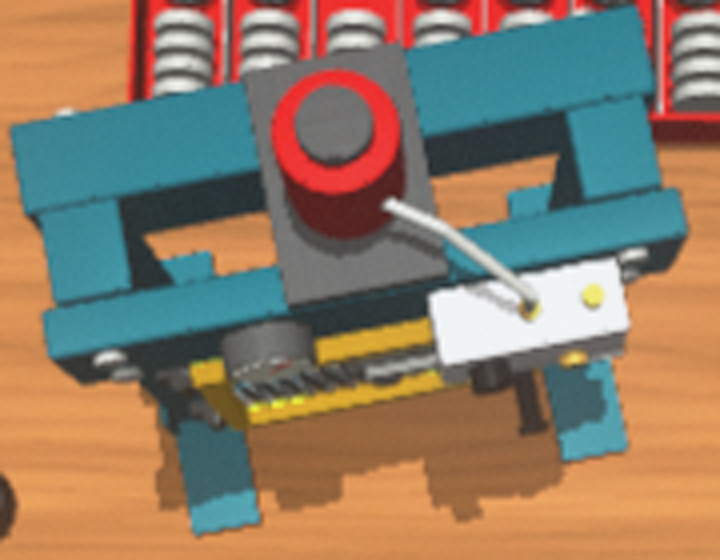

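View pics/s_crop.png

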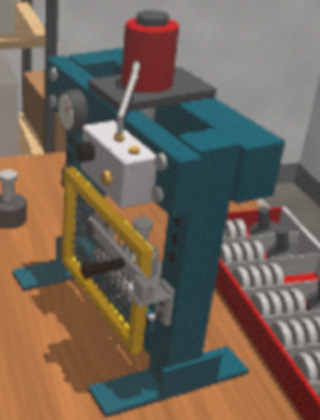

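Run:
```python
from h import *
s=load('side');t=load('top')
x0,y0,x1,y1=265,110,355,260
im=cv2.resize(s['pixels'][y0:y1,x0:x1,::-1],None,fx=4,fy=4,interpolation=cv2.INTER_CUBIC)
cv2.imwrite('pics/s_crop2.png',im)
x0,y0,x1,y1=250,110,315,185
im=cv2.resize(t['pixels'][y0:y1,x0:x1,::-1],None,fx=8,fy=8,interpolation=cv2.INTER_CUBIC)
cv2.imwrite('pics/t_crop2.png',im)
```

```text
(no output)
```

View pics/s_crop2.png

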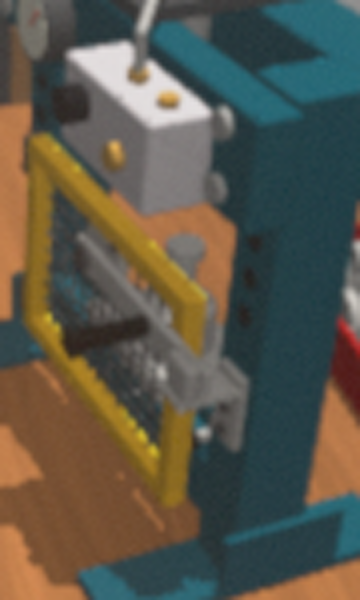

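View pics/t_crop2.png

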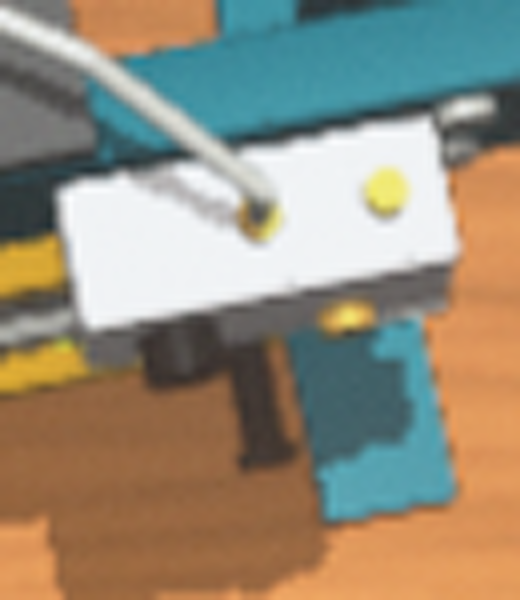

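```bash
cat >> h.py <<'E'
def tri(pairs):
    A=np.zeros((3,3));b=np.zeros(3)
    for o,d in pairs:
        P=np.eye(3)-np.outer(d,d);A+=P;b+=P@o
    X=np.linalg.solve(A,b); return X,[np.linalg.norm((np.eye(3)-np.outer(d,d))@(X-o)) for o,d in pairs]
E
python3 - <<'E'
from h import *
t=load('top'); s=load('side')
T=lambda x,y:(250+(x+.5)/8-.5,110+(y+.5)/8-.5)
S=lambda x,y:(265+(x+.5)/4-.5,110+(y+.5)/4-.5)
a=plane(t,*T(85,368),.327);b=plane(t,*T(447,308),.327)
print('block T',a,b,np.linalg.norm(a-b),'mid',(a+b)/2,'yaw',np.degrees(np.arctan2(-(b-a)[0]*-1,-(b-a)[1])))
print('block R side',plane(s,*S(145,216),.327))
a=plane(t,*T(325,522),.01);b=plane(t,*T(455,497),.01);print('foot',a,b,a-b)
print('pinend',tri([ray(t,*T(266,463)),ray(s,*S(71,341))]))
a=plane(s,*S(37,137),.235);b=plane(s,*S(190,307),.235);print('gate front top edge',a,b,np.linalg.norm(a-b),a-b)
E
```

```text
block T [0.62192352 0.08036663 0.327     ] [ 0.64308219 -0.03922439  0.327     ] 0.12144834886971978 mid [0.63250286 0.02057112 0.327     ] yaw 10.033243188481295
block R side [ 0.64900909 -0.03219474  0.327     ]
foot [ 0.62096261 -0.02155406  0.01      ] [ 0.6325611 -0.078598   0.01     ] [-0.01159849  0.05704394  0.        ]
pinend (array([0.61533333, 0.01376789, 0.20191919]), [np.float64(0.002467621185300634), np.float64(0.0024676211853004704)])
gate front top edge [0.64747689 0.26055591 0.235     ] [ 0.69537713 -0.00607561  0.235     ] 0.2708999839634571 [-0.04790024  0.26663152  0.        ]
```

Red is at (0.425,-0.308), blue at (0.490,-0.3015) and green at (0.554,-0.295). The press yaw is 10.0° with its origin near (0.681,0.126), which puts the pin near (0.647,0.019,0.200). I'm moving round to the keys with the gripper closed.

```bash
python3 -m creep '[{"ty":-0.05},{"ty":-0.05},{"ty":-0.05},{"tx":-0.0592,"ty":-0.0035,"rz":6.8},{"tx":-0.0592,"ty":-0.0035,"rz":6.8},{"tx":-0.0592,"ty":-0.0035,"rz":6.8},{"tx":-0.0592,"ty":-0.0035,"rz":6.8},{"tx":-0.0592,"ty":-0.0035,"rz":6.8},{"tx":-0.0592,"ty":-0.0035,"rz":6.8},{"tx":-0.0592,"ty":-0.0035,"rz":6.8}]' 0 20
```

```text
$[0]: bad value
```

```bash
python3 -m creep '[{"tx":0,"ty":-0.05,"tz":0,"rx":0,"ry":0,"rz":0},{"tx":0,"ty":-0.05,"tz":0,"rx":0,"ry":0,"rz":0}]' 0 20
```

```text
time_s: 0.4
tool_pos: [0.2236, 0.5011, 0.2465]
tool_rot: [-179.9, -0.0, 156.0]
force: [0.5, -1.3, 1.4]
grip_width: 0.0747
```

```bash
python3 -m creep '[{"tx":0,"ty":-0.05,"tz":0,"rx":0,"ry":0,"rz":0},{"tx":-0.0592,"ty":-0.0035,"tz":0,"rx":0,"ry":0,"rz":6.8},{"tx":-0.0592,"ty":-0.0035,"tz":0,"rx":0,"ry":0,"rz":6.8},{"tx":-0.0592,"ty":-0.0035,"tz":0,"rx":0,"ry":0,"rz":6.8},{"tx":-0.0592,"ty":-0.0035,"tz":0,"rx":0,"ry":0,"rz":6.8},{"tx":-0.0592,"ty":-0.0035,"tz":0,"rx":0,"ry":0,"rz":6.8},{"tx":-0.0592,"ty":-0.0035,"tz":0,"rx":0,"ry":0,"rz":6.8},{"tx":-0.0592,"ty":-0.0035,"tz":0,"rx":0,"ry":0,"rz":6.8},{"tx":-0.0592,"ty":-0.0035,"tz":0,"rx":0,"ry":0,"rz":6.8}]' 0 20
```

```text
time_s: 1.52
tool_pos: [0.4906, 0.0983, 0.2474]
tool_rot: [180.0, 0.0, 101.3]
force: [-0.4, 0.7, 0.0]
grip_width: 0.0006
```

```bash
python3 -m creep '[{"tx":-0.0592,"ty":-0.0035,"tz":0,"rx":0,"ry":0,"rz":6.8},{"tx":-0.0592,"ty":-0.0035,"tz":0,"rx":0,"ry":0,"rz":6.8},{"tx":-0.0592,"ty":-0.0035,"tz":0,"rx":0,"ry":0,"rz":6.8},{"tx":-0.0592,"ty":-0.0035,"tz":0,"rx":0,"ry":0,"rz":6.8},{"tx":-0.0592,"ty":-0.0035,"tz":0,"rx":0,"ry":0,"rz":6.8},{"tx":-0.0592,"ty":-0.0035,"tz":0,"rx":0,"ry":0,"rz":6.8},{"tx":-0.0592,"ty":-0.0035,"tz":0,"rx":0,"ry":0,"rz":6.8},{"tx":0,"ty":0,"tz":0,"rx":0,"ry":0,"rz":0},{"tx":0,"ty":0,"tz":0,"rx":0,"ry":0,"rz":0}]'
cat >> h.py <<'E'
from scipy.spatial.transform import Rotation as Ro
def st():
    o=env.get_obs(); return o["tool_pos"],Ro.from_euler('xyz',o["tool_rot"],degrees=True).as_matrix(),o
def to(X):
    p,R,o=st(); d=R.T@(np.array(X)-p); print('tool shift',np.round(d,4)); return d
E
python3 - <<'E'
from h import *
print(env.get_obs()["qpos"],env.get_obs()["tool_pos"])
to([.425,-.308,.130]); to([.425,-.308,.1])
c=snap('wrist','pics/w1.png')
snap('side','pics/s1.png')
E
```

```text
time_s: 2.65
tool_pos: [0.4047, -0.2935, 0.2474]
tool_rot: [-180.0, -0.1, 54.0]
force: [0.3, 1.0, 0.8]
grip_width: 0.0006
[-13.35787647  -1.66819894  46.04324722 105.35195285   1.18136172
  75.8225177   -3.63779279] [ 0.40470196 -0.29353524  0.2474035 ]
tool shift [1.000e-04 2.500e-02 1.174e-01]
tool shift [1.000e-04 2.500e-02 1.474e-01]
```

View pics/w1.png

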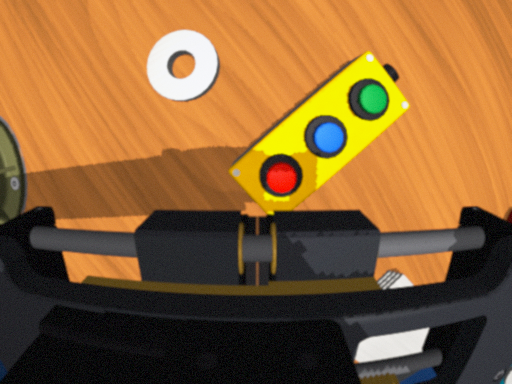

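View pics/s1.png

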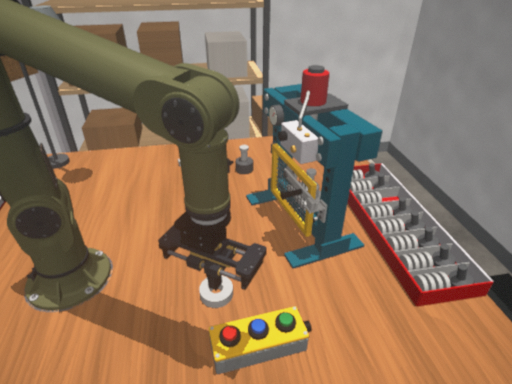

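The wrist view confirms the three keys in order, with red at (281,177) nearest. Descending over red.

```bash
python3 -m creep '[{"tx":0,"ty":0.0125,"tz":0.025,"rx":0,"ry":0,"rz":0},{"tx":0,"ty":0.0125,"tz":0.025,"rx":0,"ry":0,"rz":0},{"tx":0,"ty":0,"tz":0.03,"rx":0,"ry":0,"rz":0},{"tx":0,"ty":0,"tz":0.03,"rx":0,"ry":0,"rz":0},{"tx":0,"ty":0,"tz":0.015,"rx":0,"ry":0,"rz":0},{"tx":0,"ty":0,"tz":0,"rx":0,"ry":0,"rz":0},{"tx":0,"ty":0,"tz":0,"rx":0,"ry":0,"rz":0}]'
python3 - <<'E'
from h import *
to([.425,-.308,.1025])
c=snap('side','pics/s2.png')
x0,y0,x1,y1=180,220,330,370
cv2.imwrite('pics/s2c.png',cv2.resize(c['pixels'][y0:y1,x0:x1,::-1],None,fx=4,fy=4))
E
```

```text
time_s: 3.62
tool_pos: [0.4256, -0.3091, 0.1236]
tool_rot: [179.9, -0.0, 54.0]
force: [-0.4, 0.7, 0.3]
grip_width: 0.0006
tool shift [ 0.0005 -0.0012  0.0211]
```

View pics/s2c.png

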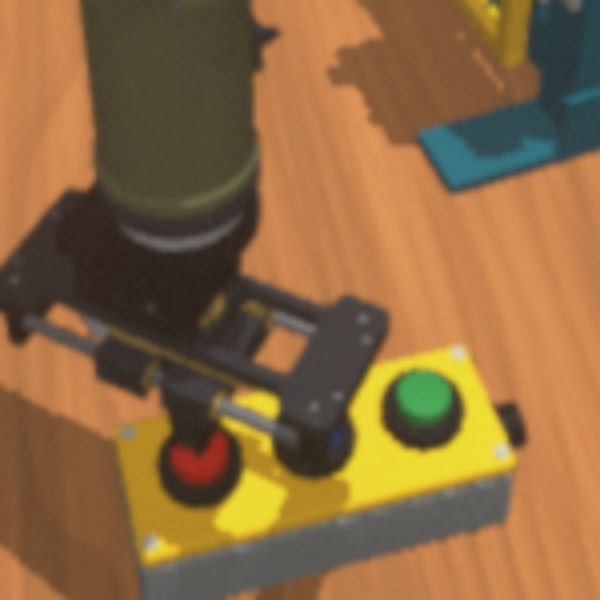

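The fingertips are centred over the red key and a little above it. Pressing.

```bash
python3 -m creep '[{"tx":0,"ty":0,"tz":0.012,"rx":0,"ry":0,"rz":0},{"tx":0,"ty":0,"tz":0.005,"rx":0,"ry":0,"rz":0},{"tx":0,"ty":0,"tz":0.004,"rx":0,"ry":0,"rz":0},{"tx":0,"ty":0,"tz":0,"rx":0,"ry":0,"rz":0},{"tx":0,"ty":0,"tz":0,"rx":0,"ry":0,"rz":0}]'
```

```text
time_s: 4.3
tool_pos: [0.4252, -0.309, 0.1033]
tool_rot: [180.0, -0.1, 53.9]
force: [-3.3, 3.5, 14.6]
grip_width: 0.0006
```

Force 14.6 N shows the red key is bottomed. Lifting and moving to blue.

```bash
python3 -m creep '[{"tx":0,"ty":0,"tz":-0.02,"rx":0,"ry":0,"rz":0},{"tx":0,"ty":0,"tz":-0.02,"rx":0,"ry":0,"rz":0},{"tx":0.0215,"ty":0.0245,"tz":0,"rx":0,"ry":0,"rz":0},{"tx":0.0215,"ty":0.0245,"tz":0,"rx":0,"ry":0,"rz":0},{"tx":0,"ty":0,"tz":0.02,"rx":0,"ry":0,"rz":0},{"tx":0,"ty":0,"tz":0,"rx":0,"ry":0,"rz":0},{"tx":0,"ty":0,"tz":0,"rx":0,"ry":0,"rz":0}]'
python3 - <<'E'
from h import *
to([.490,-.3015,.1025])
c=snap('side','pics/s3.png')
x0,y0,x1,y1=180,220,330,370
cv2.imwrite('pics/s3c.png',cv2.resize(c['pixels'][y0:y1,x0:x1,::-1],None,fx=4,fy=4))
E
```

```text
time_s: 5.18
tool_pos: [0.4883, -0.3034, 0.1213]
tool_rot: [-179.9, 0.0, 53.9]
force: [-0.1, -0.6, -0.2]
grip_width: 0.0006
tool shift [0.0026 0.0003 0.0188]
```

View pics/s3c.png

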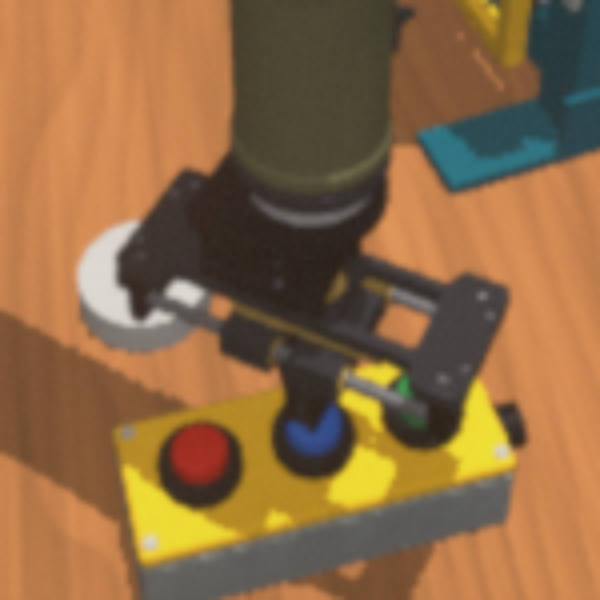

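The fingertips are over the blue key and red is up again. Pressing blue.

```bash
python3 -m creep '[{"tx":0.0025,"ty":0,"tz":0.01,"rx":0,"ry":0,"rz":0},{"tx":0,"ty":0,"tz":0.005,"rx":0,"ry":0,"rz":0},{"tx":0,"ty":0,"tz":0.0035,"rx":0,"ry":0,"rz":0},{"tx":0,"ty":0,"tz":0,"rx":0,"ry":0,"rz":0},{"tx":0,"ty":0,"tz":0,"rx":0,"ry":0,"rz":0}]'
```

```text
time_s: 5.85
tool_pos: [0.4912, -0.3006, 0.1035]
tool_rot: [-180.0, -0.1, 54.0]
force: [-1.8, 1.7, 6.0]
grip_width: 0.0002
```

```bash
python3 -m creep '[{"tx":0,"ty":0,"tz":0.0015,"rx":0,"ry":0,"rz":0},{"tx":0,"ty":0,"tz":0,"rx":0,"ry":0,"rz":0},{"tx":0,"ty":0,"tz":0,"rx":0,"ry":0,"rz":0}]'; python3 -m creep '[{"tx":0,"ty":0,"tz":-0.03,"rx":0,"ry":0,"rz":0},{"tx":0,"ty":0,"tz":-0.06,"rx":0,"ry":0,"rz":0},{"tx":0,"ty":0,"tz":-0.06,"rx":0,"ry":0,"rz":0},{"tx":0,"ty":0,"tz":0,"rx":0,"ry":0,"rz":0}]'
```

```text
time_s: 6.22
tool_pos: [0.4912, -0.3007, 0.1033]
tool_rot: [-180.0, -0.1, 54.0]
force: [-3.7, 2.7, 14.8]
grip_width: 0.0003
time_s: 6.72
tool_pos: [0.4932, -0.3029, 0.2565]
tool_rot: [179.5, -0.1, 53.9]
force: [-0.2, 0.1, -0.4]
grip_width: 0.0003
```

Both keys are pressed and released. Next I turn the tool to face the press.

```bash
python3 -m creep '[{"tx":0,"ty":0,"tz":0,"rx":0,"ry":0,"rz":-10.4},{"tx":0,"ty":0,"tz":0,"rx":0,"ry":0,"rz":-10.4},{"tx":0,"ty":0,"tz":0,"rx":0,"ry":0,"rz":-10.4},{"tx":0,"ty":0,"tz":0,"rx":0,"ry":0,"rz":-10.4},{"tx":0,"ty":0,"tz":0,"rx":0,"ry":0,"rz":-10.4},{"tx":0,"ty":0,"tz":0,"rx":0,"ry":0,"rz":-10.4},{"tx":0,"ty":0,"tz":0,"rx":0,"ry":0,"rz":-10.4},{"tx":0,"ty":0,"tz":0,"rx":0,"ry":0,"rz":-10.4},{"tx":0,"ty":0,"tz":0,"rx":0,"ry":0,"rz":-10.4},{"tx":0,"ty":0,"tz":0,"rx":0,"ry":0,"rz":-10.4},{"tx":0,"ty":0,"tz":0,"rx":0,"ry":0,"rz":-10.4},{"tx":0,"ty":0,"tz":0,"rx":0,"ry":0,"rz":-10.4},{"tx":0,"ty":0,"tz":0,"rx":0,"ry":0,"rz":-10.4},{"tx":0,"ty":0,"tz":0,"rx":0,"ry":0,"rz":0}]' 0.06 20
python3 - <<'E'
from h import *
print(env.get_obs()["qpos"])
to([.50,0,.29])
E
```

```text
time_s: 8.48
tool_pos: [0.4906, -0.3007, 0.2503]
tool_rot: [179.9, -0.1, -171.0]
force: [-0.2, 0.1, 0.3]
grip_width: 0.06
[ -0.28085849   9.96587849  33.02237289  94.89205211  -5.55066816
  76.88777906 132.64899342]
tool shift [-0.0564  0.2955 -0.0395]
```

```bash
python3 -m creep '[{"tx":-0.011,"ty":0.059,"tz":-0.008,"rx":0,"ry":0,"rz":0},{"tx":-0.011,"ty":0.059,"tz":-0.008,"rx":0,"ry":0,"rz":0},{"tx":-0.011,"ty":0.059,"tz":-0.008,"rx":0,"ry":0,"rz":0},{"tx":-0.011,"ty":0.059,"tz":-0.008,"rx":0,"ry":0,"rz":0},{"tx":-0.011,"ty":0.059,"tz":-0.008,"rx":0,"ry":0,"rz":0},{"tx":0,"ty":0,"tz":0,"rx":0,"ry":-9,"rz":0},{"tx":0,"ty":0,"tz":0,"rx":0,"ry":-9,"rz":0},{"tx":0,"ty":0,"tz":0,"rx":0,"ry":-9,"rz":0},{"tx":0,"ty":0,"tz":0,"rx":0,"ry":-9,"rz":0},{"tx":0,"ty":0,"tz":0,"rx":0,"ry":-9,"rz":0},{"tx":0,"ty":0,"tz":0,"rx":0,"ry":0,"rz":0},{"tx":0,"ty":0,"tz":0,"rx":0,"ry":0,"rz":0}]' 0.06 20
python3 - <<'E'
from h import *
print(env.get_obs()["qpos"]); p,R,o=st(); print(R)
to([.57,.0055,.278])
snap('wrist','pics/w4.png');snap('side','pics/s4.png')
E
```

```text
time_s: 9.98
tool_pos: [0.52, 0.0113, 0.2762]
tool_rot: [177.7, 28.2, -170.5]
force: [-0.8, 0.6, 0.6]
grip_width: 0.0601
[ 18.16724639 -16.88858794 -14.49079953 119.83315493 -16.24950566
  50.3086225  110.82698066]
[[-0.86916858 -0.18320478  0.45932776]
 [-0.14482473  0.98242042  0.11779609]
 [-0.47283378  0.03586264 -0.88042154]]
tool shift [-0.0435 -0.0148  0.0207]
```

View pics/w4.png

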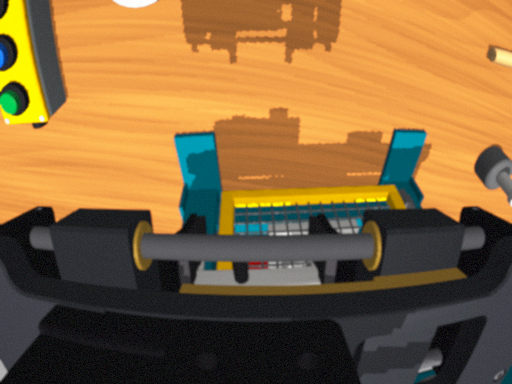

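View pics/s4.png

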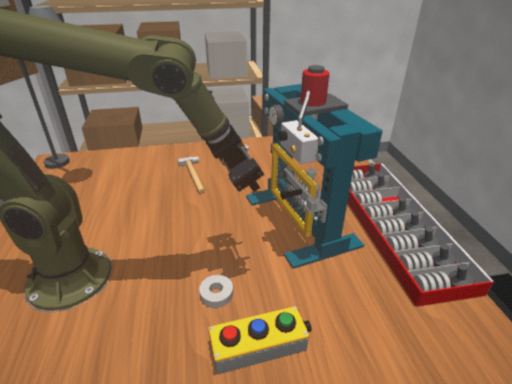

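The lean stopped at 28° because J2 is at its limit. The way to the pin is clear, so I'll move forward and lean further there.

```bash
python3 -m creep '[{"tx":-0.022,"ty":-0.0075,"tz":0.01,"rx":0,"ry":0,"rz":0},{"tx":-0.022,"ty":-0.0075,"tz":0.01,"rx":0,"ry":0,"rz":0},{"tx":0,"ty":0,"tz":0,"rx":2,"ry":-6,"rz":0},{"tx":0,"ty":0,"tz":0,"rx":0,"ry":-6,"rz":0},{"tx":0,"ty":0,"tz":0,"rx":0,"ry":0,"rz":0},{"tx":0,"ty":0,"tz":0,"rx":0,"ry":0,"rz":0}]' 0.06 20
cat > tgt.py <<'E'
from h import *
import sys
yaw=np.radians(10.03); lean=np.radians(float(sys.argv[1])); back=float(sys.argv[2]); P=np.array([float(v) for v in sys.argv[3:6]])
Rp=Ro.from_euler('z',yaw).as_matrix(); s,c=np.sin(lean),np.cos(lean)
Rt=Rp@np.array([[-c,0,s],[0,1,0],[-s,0,-c]])
p,R,o=st(); print('q',np.round(o["qpos"],1)); X=P-Rt[:,2]*(back+.006)
print('shift',np.round(R.T@(X-p),4),'rot',np.round(np.degrees(Ro.from_matrix(R.T@Rt).as_rotvec()),1),'lean now',np.degrees(np.arccos(-R[2,2])))
E
python3 tgt.py 42 0.1 .647 .019 .200
```

```text
time_s: 10.82
tool_pos: [0.571, 0.0076, 0.28]
tool_rot: [179.6, 40.3, -170.4]
force: [0.3, 0.3, 0.3]
grip_width: 0.0598
q [ 16.4 -16.8 -12.9 124.1 -21.5  34.3 116. ]
shift [-0.0038 -0.002   0.0048] rot [ 0.1 -1.7 -0.4] lean now 40.285351871791946
```

Run:
```python
from h import *
c=snap('wrist','pics/w5.png')
p,R,o=st()
x0,y0,x1,y1=150,120,406,320
cv2.imwrite('pics/w5c.png',cv2.resize(c['pixels'][y0:y1,x0:x1,::-1],None,fx=3,fy=3,interpolation=cv2.INTER_CUBIC))
s=snap('side','pics/s5.png')
x0,y0,x1,y1=190,100,340,250
cv2.imwrite('pics/s5c.png',cv2.resize(s['pixels'][y0:y1,x0:x1,::-1],None,fx=4,fy=4,interpolation=cv2.INTER_CUBIC))
```

```text
(no output)
```

View pics/w5c.png

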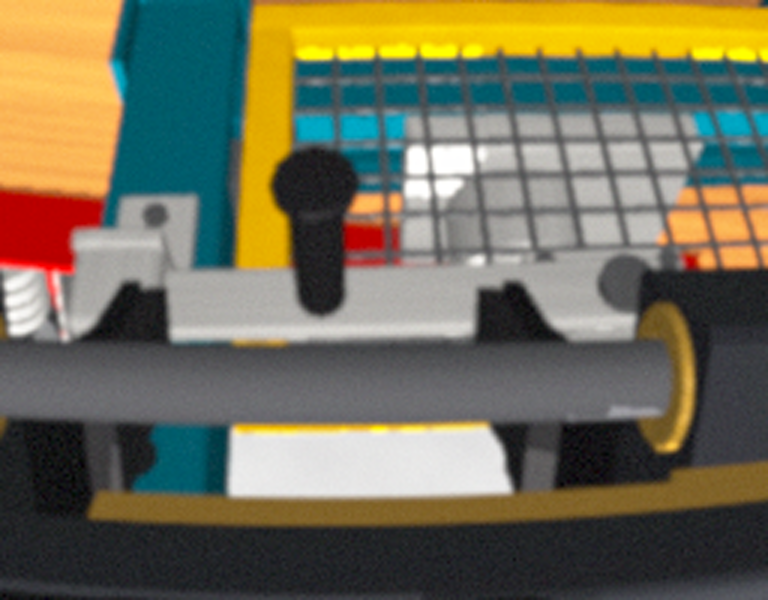

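View pics/s5c.png

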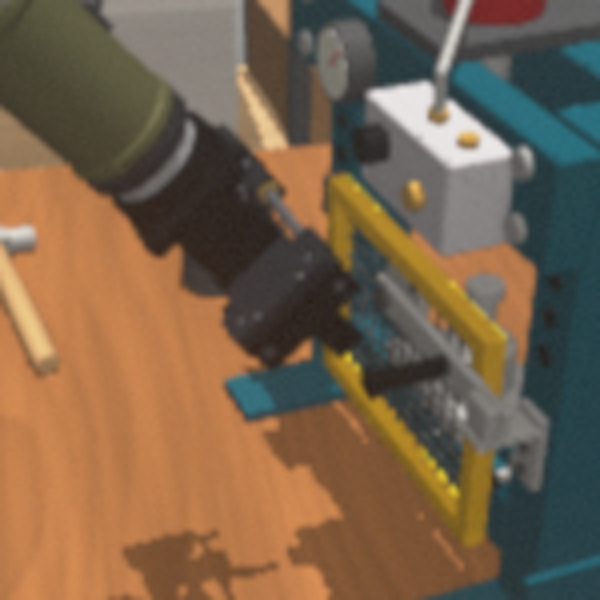

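Run:
```python
from h import *
c=load('wrist'); s=load('side')
C=lambda x,y:(150+(x+.5)/3-.5,120+(y+.5)/3-.5)
S=lambda x,y:(190+(x+.5)/4-.5,100+(y+.5)/4-.5)
rw=ray(c,*C(315,184),True)
X,e=tri([rw,ray(s,*S(372,380))]); print('end',X,e)
X2,e=tri([ray(c,*C(322,305),True),ray(s,*S(445,362))]); print('root',X2,e)
print('grip',X+(X2-X)*.032/.062)
Rp=Ro.from_euler('z',np.radians(10.03)).as_matrix()
print('pred end',np.array([.647,.019,.2])+Rp@[-.032,0,0])
```

```text
end [0.61857933 0.01481414 0.20151506] [np.float64(0.0005787371960409179), np.float64(0.0005787371960410035)]
root [0.6752876  0.025966   0.20409638] [np.float64(0.0008115944164292978), np.float64(0.0008115944164292942)]
grip [0.64784811 0.02056994 0.20284735]
pred end [0.61548907 0.01342676 0.2       ]
```

```bash
python3 tgt.py 42 0 .648 .020 .201
```

```text
q [ 16.5 -16.7 -13.  124.1 -21.6  34.3 116.1]
shift [-0.008  -0.0005  0.1047] rot [ 0.  -1.7 -0.4] lean now 40.31749883909673
```

```bash
python3 -m creep '[{"tx":-0.002,"ty":0,"tz":0.02,"rx":0,"ry":0,"rz":0},{"tx":-0.002,"ty":0,"tz":0.02,"rx":0,"ry":0,"rz":0},{"tx":-0.002,"ty":0,"tz":0.02,"rx":0,"ry":0,"rz":0},{"tx":-0.002,"ty":0,"tz":0.02,"rx":0,"ry":0,"rz":0},{"tx":0,"ty":0,"tz":0,"rx":0,"ry":0,"rz":0},{"tx":0,"ty":0,"tz":0,"rx":0,"ry":0,"rz":0}]' 0.045 20; python3 tgt.py 40 0 .648 .020 .201
python3 - <<'E'
from h import *
c=snap('wrist','pics/w6.png')
x0,y0,x1,y1=150,120,406,320
cv2.imwrite('pics/w6c.png',cv2.resize(c['pixels'][y0:y1,x0:x1,::-1],None,fx=3,fy=3,interpolation=cv2.INTER_CUBIC))
E
```

```text
time_s: 11.68
tool_pos: [0.6274, 0.0159, 0.2234]
tool_rot: [179.6, 40.3, -170.6]
force: [-1.0, -0.5, 1.2]
grip_width: 0.0448
q [ 16.3  -5.8 -15.9 122.2 -19.4  24.7 114.3]
shift [-0.0015  0.0004  0.0246] rot [-0.   0.3 -0.5] lean now 40.2794334891888
```

View pics/w6c.png

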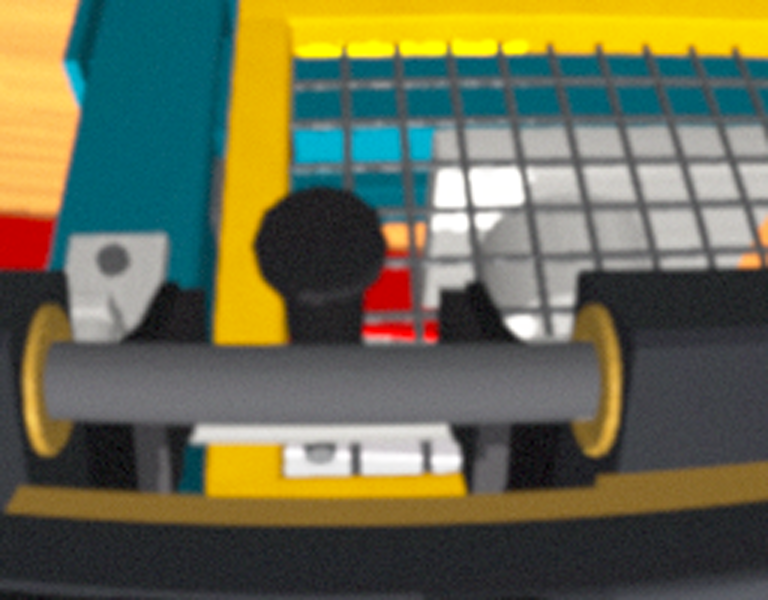

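The pin sits centred between the fingers at about x = 322 in the crop. Going in and closing.

```bash
python3 -m creep '[{"tx":-0.001,"ty":0,"tz":0.012,"rx":0,"ry":0,"rz":0},{"tx":0,"ty":0,"tz":0.012,"rx":0,"ry":0,"rz":0},{"tx":0,"ty":0,"tz":0,"rx":0,"ry":0,"rz":0},{"tx":0,"ty":0,"tz":0,"rx":0,"ry":0,"rz":0}]' 0.045 30; python3 tgt.py 40 0 .648 .020 .201;  python3 -m creep '[{"tx":0,"ty":0,"tz":0,"rx":0,"ry":0,"rz":0},{"tx":0,"ty":0,"tz":0,"rx":0,"ry":0,"rz":0},{"tx":0,"ty":0,"tz":0,"rx":0,"ry":0,"rz":0},{"tx":0,"ty":0,"tz":0,"rx":0,"ry":0,"rz":0}]' 0.0 30
```

```text
time_s: 12.22
tool_pos: [0.6431, 0.0189, 0.2047]
tool_rot: [179.6, 40.2, -170.6]
force: [0.1, 0.1, 0.0]
grip_width: 0.0445
q [ 16.1  -2.5 -16.6 121.5 -18.2  22.  113.3]
shift [-0.0015  0.0003  0.0001] rot [ 0.   0.2 -0.5] lean now 40.228350314816154
time_s: 12.72
tool_pos: [0.6431, 0.0194, 0.2052]
tool_rot: [179.6, 40.3, -170.5]
force: [-2.3, -0.3, 1.2]
grip_width: 0.0151
```

Grip width is 15 mm, so the pin is held. Lifting it straight up about 26 mm.

```bash
python3 -m creep '[{"tx":-0.0042,"ty":0,"tz":-0.005,"rx":0,"ry":0,"rz":0},{"tx":-0.0042,"ty":0.0005,"tz":-0.005,"rx":0,"ry":0,"rz":0},{"tx":-0.0042,"ty":0.0012,"tz":-0.005,"rx":0,"ry":0,"rz":0},{"tx":-0.0042,"ty":0.0015,"tz":-0.005,"rx":0,"ry":0,"rz":0},{"tx":0,"ty":0,"tz":0,"rx":0,"ry":0,"rz":0},{"tx":0,"ty":0,"tz":0,"rx":0,"ry":0,"rz":0}]'
python3 - <<'E'
from h import *
s=snap('side','pics/s7.png')
x0,y0,x1,y1=230,110,380,260
cv2.imwrite('pics/s7c.png',cv2.resize(s['pixels'][y0:y1,x0:x1,::-1],None,fx=4,fy=4,interpolation=cv2.INTER_CUBIC))
c=snap('wrist','pics/w7.png')
E
```

```text
time_s: 13.48
tool_pos: [0.6396, 0.0215, 0.2274]
tool_rot: [179.6, 39.8, -170.6]
force: [-6.7, -1.8, -4.3]
grip_width: 0.0156
```

View pics/s7c.png

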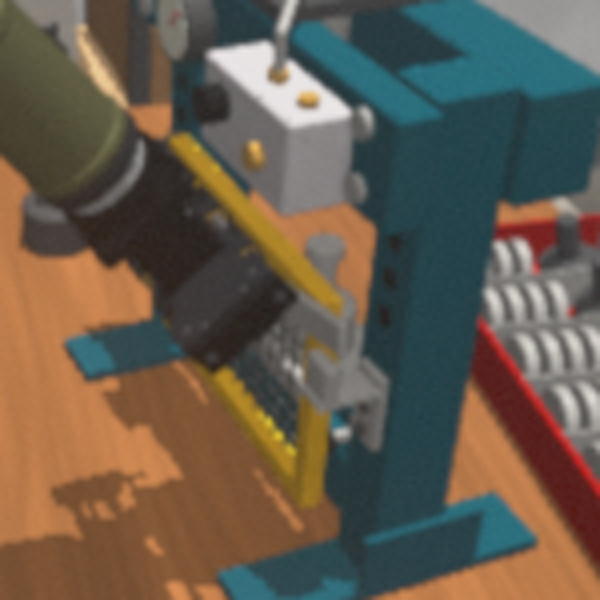

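View pics/w7.png

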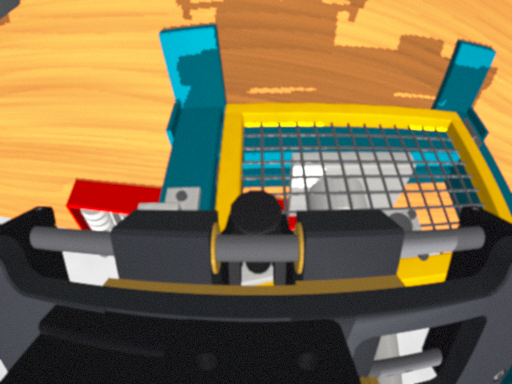

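The bar end is now above the lip, at about (340,330) in the crop, and the punch is upright. I'll lift slightly more, then pull the gate out along its arc while holding the pin.

```bash
python3 -m creep '[{"tx":-0.0026,"ty":0.001,"tz":-0.003,"rx":0,"ry":0,"rz":0},{"tx":0.0082,"ty":0.0025,"tz":-0.007,"rx":1.6,"ry":0,"rz":1.9},{"tx":0.0165,"ty":0.0055,"tz":-0.0139,"rx":3.2,"ry":0,"rz":3.8},{"tx":0.0165,"ty":0.0055,"tz":-0.0139,"rx":3.2,"ry":0,"rz":3.8},{"tx":0,"ty":0,"tz":0,"rx":0,"ry":0,"rz":0},{"tx":0,"ty":0,"tz":0,"rx":0,"ry":0,"rz":0}]'
cat > arc.py <<'E'
from h import *
H=np.array([.6545,.274]); p,R,o=st(); g=p+.006*R[:,2]; d=g[:2]-H
r=np.linalg.norm(d); ang=np.degrees(np.arctan2(-d[1],-d[0]))  # 90 - ...
# closed pin direction in press frame (-.052,-.25), yaw 10.03
a0=np.degrees(np.arctan2(-.25,-.052))+10.03; a=np.degrees(np.arctan2(d[1],d[0]))
th=(a0-a)%360; th=th-360 if th>180 else th
print('r',r,'(.255) theta',th,'z',g[2],'bar~',np.arcsin((g[2]-.2)/.1),'lean',np.degrees(np.arccos(-R[2,2])),'q',np.round(o['qpos'],1))
x=R[:,0]; print('tool yaw off gate',(np.degrees(np.arctan2(x[1],x[0]))-190.03+th+180)%360-180)
E
python3 arc.py
```

```text
time_s: 14.32
tool_pos: [0.5868, 0.0305, 0.2344]
tool_rot: [179.6, 40.1, 177.0]
force: [-1.6, -1.2, -5.0]
grip_width: 0.0152
r 0.251901322923594 (.255) theta 12.964650780065995 z 0.2297919279250594 bar~ 0.30251221185978217 lean 40.09145047623472 q [ 21.3 -12.9 -28.  125.7   1.8  26.2  77.7]
tool yaw off gate -0.042267380335914595
```

```bash
python3 -m creep '[{"tx":0.0168,"ty":0.0055,"tz":-0.0127,"rx":2.9,"ry":7,"rz":4.0},{"tx":0.0182,"ty":0.0055,"tz":-0.0105,"rx":2.4,"ry":7,"rz":4.4},{"tx":0.0193,"ty":0.0055,"tz":-0.0081,"rx":1.9,"ry":7,"rz":4.6},{"tx":0,"ty":0,"tz":0,"rx":0,"ry":0,"rz":0},{"tx":0,"ty":0,"tz":0,"rx":0,"ry":0,"rz":0}]'; python3 arc.py
```

```text
time_s: 14.95
tool_pos: [0.5282, 0.0527, 0.2324]
tool_rot: [179.6, 19.1, 162.0]
force: [-4.6, -7.4, 1.7]
grip_width: 0.0148
r 0.25437869907015226 (.255) theta 27.557342310708663 z 0.22668611998297908 bar~ 0.2701346435751626 lean 19.083934371779492 q [ 25.   -7.6 -36.6 114.    5.5  55.4  57.7]
tool yaw off gate -0.4431463050410116
```

```bash
python3 -m creep '[{"tx":0.0204,"ty":0.004,"tz":-0.0056,"rx":1.3,"ry":6,"rz":4.8},{"tx":0.0209,"ty":0.0045,"tz":-0.0034,"rx":0.8,"ry":5,"rz":4.9},{"tx":0.0212,"ty":0.005,"tz":-0.0019,"rx":0.4,"ry":3,"rz":5},{"tx":0.0215,"ty":0.005,"tz":-0.0019,"rx":0.4,"ry":0,"rz":5},{"tx":0,"ty":0,"tz":0,"rx":0,"ry":0,"rz":0},{"tx":0,"ty":0,"tz":0,"rx":0,"ry":0,"rz":0}]'; python3 arc.py
python3 - <<'E'
from h import *
snap('side','pics/s8.png');snap('top','pics/t8.png')
E
```

```text
time_s: 15.7
tool_pos: [0.4583, 0.1069, 0.2281]
tool_rot: [179.3, 4.8, 142.3]
force: [-5.5, -5.2, -0.9]
grip_width: 0.0146
r 0.25753598397354716 (.255) theta 47.76101329596014 z 0.22210963024699093 bar~ 0.22293844980076583 lean 4.8087121399602415 q [ 2.390e+01 -5.200e+00 -4.020e+01  1.104e+02  1.000e-01  7.010e+01
  3.600e+01]
tool yaw off gate -0.009601393396565072
```

View pics/s8.png

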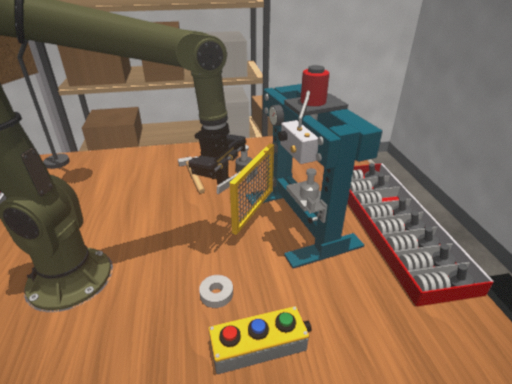

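View pics/t8.png

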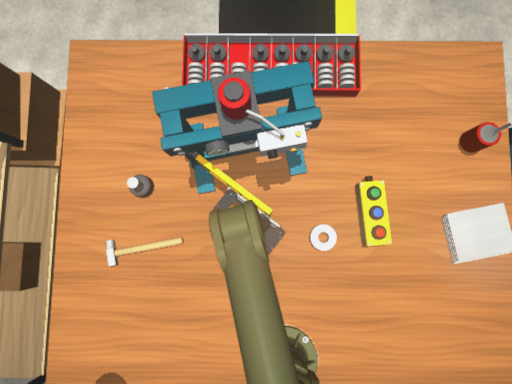

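The gate is about 48° open with the pin still gripped, and the loose tools are clear. Continuing to about 85°.

```bash
python3 -m creep '[{"tx":0.0229,"ty":0.0048,"tz":-0.0025,"rx":0.4,"ry":0,"rz":5.3},{"tx":0.0229,"ty":0.005,"tz":-0.0025,"rx":0.4,"ry":0,"rz":5.3},{"tx":0.0229,"ty":0.005,"tz":-0.0025,"rx":0.4,"ry":0,"rz":5.3},{"tx":0.0229,"ty":0.005,"tz":-0.0025,"rx":0.4,"ry":0,"rz":5.3},{"tx":0,"ty":0,"tz":0,"rx":0,"ry":0,"rz":0},{"tx":0,"ty":0,"tz":0,"rx":0,"ry":0,"rz":0}]'; python3 arc.py
```

```text
time_s: 16.55
tool_pos: [0.4104, 0.1878, 0.2315]
tool_rot: [178.8, 4.4, 121.1]
force: [2.9, 1.6, -3.2]
grip_width: 0.0147
r 0.2586594337164895 (.255) theta 68.74652840083007 z 0.22553100410303956 bar~ 0.25816835785734615 lean 4.601215666147431 q [ 21.3  -7.3 -48.2 110.8  -1.2  72.5   4.7]
tool yaw off gate -0.20857661536803107
```

```bash
python3 -m creep '[{"tx":0.0199,"ty":0.005,"tz":-0.0015,"rx":0.4,"ry":0,"rz":4.6},{"tx":0.0199,"ty":0.005,"tz":-0.0015,"rx":0.4,"ry":0,"rz":4.6},{"tx":0.0199,"ty":0.005,"tz":-0.0015,"rx":0.4,"ry":0,"rz":4.6},{"tx":0.0199,"ty":0.005,"tz":-0.0015,"rx":0.4,"ry":0,"rz":4.6},{"tx":0,"ty":0,"tz":0,"rx":0,"ry":0,"rz":0},{"tx":0,"ty":0,"tz":0,"rx":0,"ry":0,"rz":0}]'; python3 arc.py
python3 - <<'E'
from h import *
snap('side','pics/s9.png');c=snap('top','pics/t9.png');snap('wrist','pics/w9.png')
E
```

```text
time_s: 17.3
tool_pos: [0.395, 0.2673, 0.2312]
tool_rot: [179.2, 4.2, 102.6]
force: [0.2, 0.7, -2.0]
grip_width: 0.0146
r 0.2594564836385293 (.255) theta 86.71296298202807 z 0.22519133613513964 bar~ 0.25465687192881675 lean 4.2501805414486125 q [ 18.    0.6 -57.7 105.9   4.7  75.1 -28.3]
tool yaw off gate -0.7316456794806641
```

View pics/s9.png

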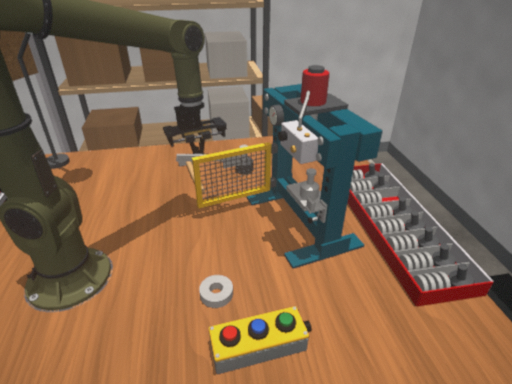

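View pics/t9.png

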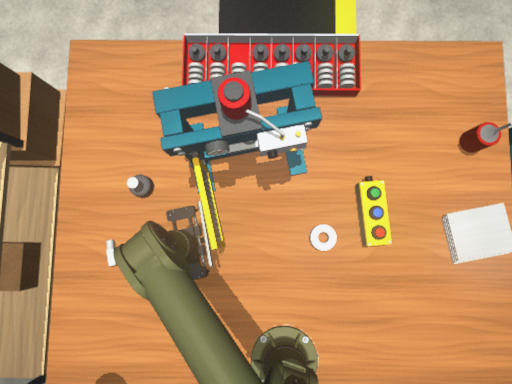

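View pics/w9.png

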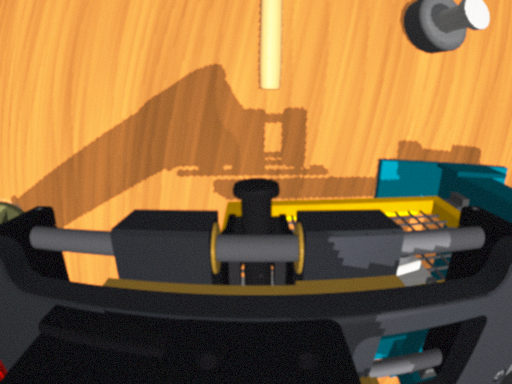

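The gate stands near 87° with the pin still held. I'll lower the bar gently, release it and back straight up.

```bash
python3 -m creep '[{"tx":0,"ty":-0.001,"tz":0.009,"rx":0,"ry":0,"rz":0},{"tx":0,"ty":-0.001,"tz":0.009,"rx":0,"ry":0,"rz":0},{"tx":0,"ty":0,"tz":0.009,"rx":0,"ry":0,"rz":0},{"tx":0,"ty":0,"tz":0.004,"rx":0,"ry":0,"rz":0},{"tx":0,"ty":0,"tz":0,"rx":0,"ry":0,"rz":0},{"tx":0,"ty":0,"tz":0,"rx":0,"ry":0,"rz":0}]'; python3 arc.py; python3 -m creep '[{"tx":0,"ty":0,"tz":0,"rx":0,"ry":0,"rz":0},{"tx":0,"ty":0,"tz":0,"rx":0,"ry":0,"rz":0},{"tx":0,"ty":0,"tz":0,"rx":0,"ry":0,"rz":0},{"tx":0,"ty":0,"tz":0,"rx":0,"ry":0,"rz":0}]' 0.05; python3 arc.py
```

```text
time_s: 18.2
tool_pos: [0.393, 0.2654, 0.2001]
tool_rot: [179.3, 4.2, 102.6]
force: [-3.6, 0.3, 1.1]
grip_width: 0.0151
r 0.26146053491752036 (.255) theta 86.30596110099592 z 0.19409052699497858 bar~ -0.059129179189852436 lean 4.266771402319399 q [ 17.5   2.3 -58.  108.6   6.3  71.6 -30. ]
tool yaw off gate -1.1454768792592063
time_s: 18.7
tool_pos: [0.3938, 0.2656, 0.2005]
tool_rot: [179.2, 4.2, 102.5]
force: [0.0, -0.2, 0.1]
grip_width: 0.046
r 0.2606388150880347 (.255) theta 86.33970826850722 z 0.19449002303852989 bar~ -0.05512768811571647 lean 4.265566299828889 q [ 17.5   2.3 -58.  108.6   6.3  71.6 -30. ]
tool yaw off gate -1.1417117401769588
```

```bash
python3 -m creep '[{"tx":0,"ty":0,"tz":-0.01,"rx":0,"ry":0,"rz":0},{"tx":0,"ty":0,"tz":-0.02,"rx":0,"ry":0,"rz":0},{"tx":0,"ty":0,"tz":-0.03,"rx":0,"ry":0,"rz":0},{"tx":0,"ty":0,"tz":-0.04,"rx":0,"ry":0,"rz":0},{"tx":0.02,"ty":0,"tz":-0.03,"rx":0,"ry":0,"rz":0},{"tx":0.03,"ty":0,"tz":0,"rx":0,"ry":0,"rz":0},{"tx":0,"ty":0,"tz":0,"rx":0,"ry":0,"rz":0}]'
python3 - <<'E'
from h import *
print(st()[2]["force"])
s=snap('side','pics/s10.png');c=snap('top','pics/t10.png');w=snap('wrist','pics/w10.png')
x0,y0,x1,y1=140,120,360,370
cv2.imwrite('pics/s10c.png',cv2.resize(s['pixels'][80:260,150:360,::-1],None,fx=3,fy=3))
E
```

```text
time_s: 19.58
tool_pos: [0.3776, 0.3256, 0.3272]
tool_rot: [179.2, 4.1, 102.8]
force: [-0.8, -0.5, 0.5]
grip_width: 0.0503
[-0.75299775 -0.49042505  0.54585624]
```

View pics/s10c.png

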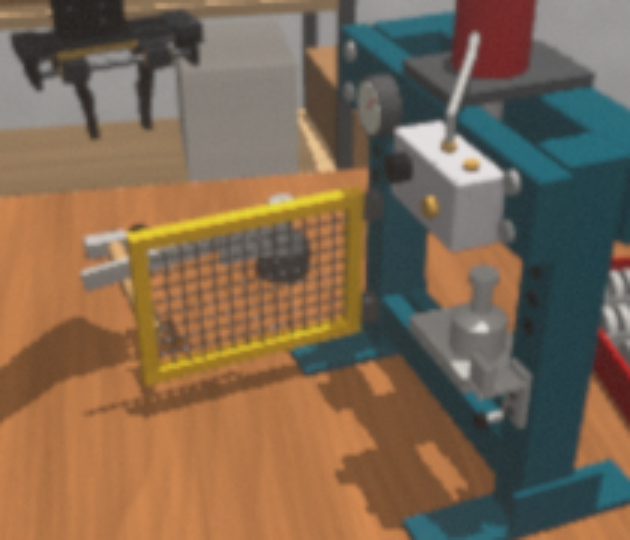

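View pics/t10.png

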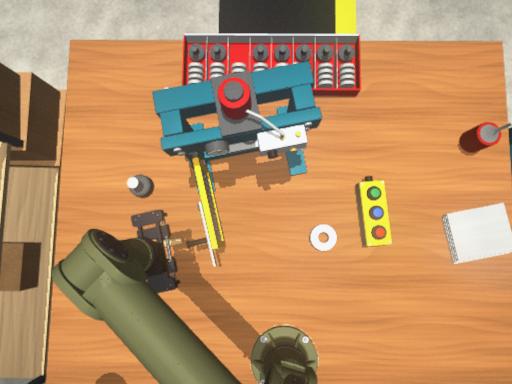

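View pics/w10.png

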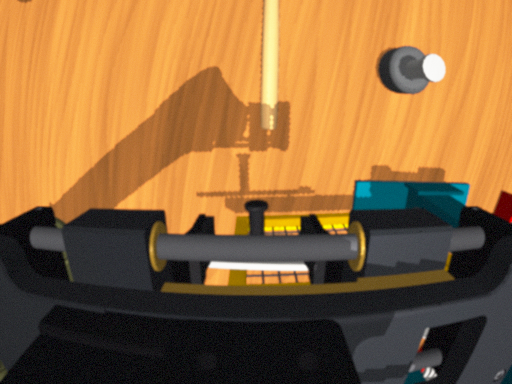

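The robot is clear above the pin. I'll check the gate angle, the bar angle and the tools numerically.

Run:
```python
from h import *
t=load('top');s=load('side')
hsv=cv2.cvtColor(t['pixels'],cv2.COLOR_RGB2HSV); m=cv2.inRange(hsv,(22,150,150),(34,255,255)); k=np.zeros_like(m);k[185:250,185:230]=m[185:250,185:230]
ys,xs=np.where(k>0); P=np.array([plane(t,x,y,.235)[:2] for x,y in zip(xs,ys)])
d=np.linalg.svd(P-P.mean(0))[2][0]; d=d if d[0]<0 else -d
a=np.degrees(np.arctan2(d[1],d[0]))%360
print('gate deg (band fit)',(270+10.03-a),len(P))
# bar: vertical plane at gate x ~ -.026 ; intersect side rays
th=np.radians(86.5); Rg=Ro.from_euler('z',np.radians(10.03)-th).as_matrix(); H=np.array([.6545,.274,0])
def bar(u,v):
    o,dd=ray(s,u,v); n=Rg[:,0]; q=H+n*-.026; X=o+dd*(n@(q-o))/(n@dd); return Rg.T@(X-H)
S=lambda x,y:(150+(x+.5)/3-.5,80+(y+.5)/3-.5)
a=bar(*S(83,280));b=bar(*S(128,270)); c=bar(*S(225,252)); print(a,b,c,'bar slope',np.arctan2(a[2]-b[2],b[1]-a[1]),np.arctan2(a[2]-c[2],c[1]-a[1]))
# movement compare in top: first picture
t0=cv2.imread('pics/top0.png'); t1=cv2.imread('pics/t10.png')
for n,(x0,y0,x1,y1) in dict(spare=(122,168,158,200),hammer=(100,232,130,268),die=(305,220,342,255)).items():
    w=12; r,_ ,_,_= None,0,0,0
    res=cv2.matchTemplate(t1[y0-w:y1+w,x0-w:x1+w],t0[y0:y1,x0:x1],cv2.TM_CCOEFF_NORMED); print(n,cv2.minMaxLoc(res)[1],np.array(cv2.minMaxLoc(res)[3])-w)
s0=cv2.imread('pics/side0.png'); s1=cv2.imread('pics/s10.png')
for n,(x0,y0,x1,y1) in dict(keys=(215,315,305,350)).items():
    print(n,np.abs(s0[y0:y1,x0:x1].astype(int)-s1[y0:y1,x0:x1]).mean())
print(env.get_obs()['time_s'])
```

```text
gate deg (band fit) 86.69141472243291 528
[-0.026      -0.33469041  0.17989209] [-0.026      -0.28517155  0.1803557 ] [-0.026      -0.17382962  0.17685232] bar slope -0.009362066833561182 0.018894641967561743
spare 0.9988833069801331 [0 0]
hammer 0.13295868039131165 [0 8]
die 0.9990500211715698 [0 0]
keys 2.227936507936508
19.725
```

The gate is at 86.7° and spare and die are unmoved. The hammer head is hidden by the arm in the top view. My bar slope points were too rough, so I'll move the arm away and look again.

```bash
python3 -m creep '[{"tx":0.06,"ty":0,"tz":-0.01,"rx":0,"ry":0,"rz":0},{"tx":0.06,"ty":0,"tz":0,"rx":0,"ry":0,"rz":0},{"tx":0.06,"ty":0,"tz":0,"rx":0,"ry":0,"rz":0},{"tx":0.05,"ty":0.03,"tz":0,"rx":0,"ry":0,"rz":0},{"tx":0,"ty":0,"tz":0,"rx":0,"ry":0,"rz":0},{"tx":0,"ty":0,"tz":0,"rx":0,"ry":0,"rz":0}]'
python3 - <<'E'
from h import *
s=snap('side','pics/s11.png');t=snap('top','pics/t11.png')
cv2.imwrite('pics/s11c.png',cv2.resize(s['pixels'][140:215,165:280,::-1],None,fx=6,fy=6,interpolation=cv2.INTER_CUBIC))
cv2.imwrite('pics/t11c.png',cv2.resize(t['pixels'][130:290,80:260,::-1],None,fx=3,fy=3,interpolation=cv2.INTER_CUBIC))
E
```

```text
time_s: 20.48
tool_pos: [0.3584, 0.5536, 0.3192]
tool_rot: [179.3, 4.3, 102.5]
force: [-0.9, -0.1, -0.4]
grip_width: 0.0502
```

View pics/s11c.png

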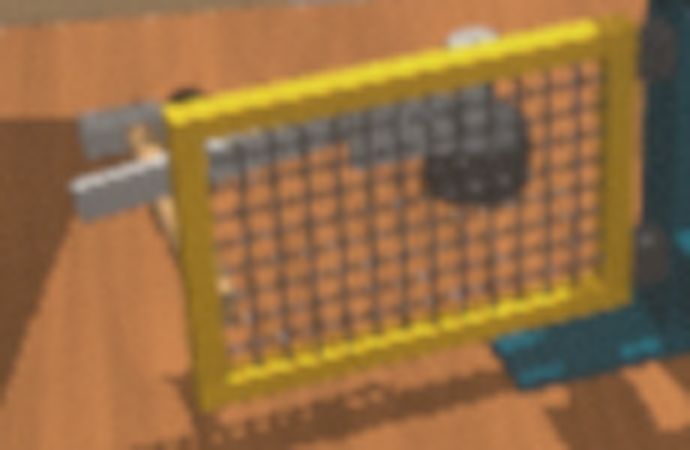

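View pics/t11c.png

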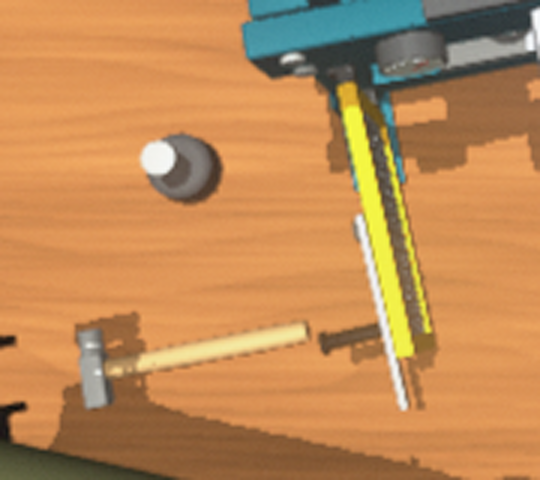

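Run:
```python
from h import *
s=load('side');t=load('top')
th=np.radians(86.6); Rg=Ro.from_euler('z',np.radians(10.03)-th).as_matrix(); H=np.array([.6545,.274,0])
S=lambda x,y:(165+(x+.5)/6-.5,140+(y+.5)/6-.5)
def bar(u,v,xg):
    o,dd=ray(s,u,v); n=Rg[:,0]; q=H+n*xg; X=o+dd*(n@(q-o))/(n@dd); return Rg.T@(X-H)
a=bar(*S(74,187),-.018);b=bar(*S(165,160),-.018);c=bar(*S(300,128),-.018)
print(a,b,c,np.arctan2(a[2]-b[2],b[1]-a[1]))
g=[bar(*S(185,128),.009),bar(*S(610,46),.009)];print('gate ref',g)
t0=cv2.imread('pics/top0.png'); t1=cv2.imread('pics/t11.png')
x0,y0,x1,y1=102,236,150,268;w=8
res=cv2.matchTemplate(t1[y0-w:y1+w,x0-w:x1+w],t0[y0:y1,x0:x1],cv2.TM_CCOEFF_NORMED); print('hammer',cv2.minMaxLoc(res)[1],np.array(cv2.minMaxLoc(res)[3])-w)
```

```text
[-0.018      -0.33620902  0.19287841] [-0.018      -0.28632828  0.1976374 ] [-0.018      -0.21041394  0.1999349 ] -0.0951195617710281
gate ref [array([ 0.009     , -0.27969693,  0.2300505 ]), array([ 0.009     , -0.03675905,  0.22678111])]
hammer 0.6814512014389038 [0 0]
```

```bash
python3 -c "
from cell import env
print(env.get_obs()['joint_velocities'].round(2)); print(env.sign_off())"
```

```text
[ 0.7  -0.96 -0.41  0.19  0.08 -0.24 -0.09]
the job is handed in; nothing more can be done
None
```

I completed every step and handed the job in at about 20.5 s of robot time; no verdict was reported.

**What I did:**
- **Keys:** I pressed the red key and then the blue key until each bottomed at about 15 N, letting each one up afterwards. I did not press the green key.
- **Latch and gate:** I gripped the latch pin with the tool leaning about 40° and lifted the bar clear of the lip. I then walked the gate open along its arc while holding the pin, lowered the bar, let go and backed away.

**What the last checks showed:**
- **Gate:** a fit to the top view put it at about 86.7°, and the arm's own arc estimate was about 86.3°.
- **Bar:** the side view gave about -0.095 rad, which is at its lower stop. My first attempt at this measurement gave about 0 because the points were poorly chosen, so I repeated it on a clearer picture.
- **Keys at the end:** the side view of all three keys looked nearly the same as at the start.
- **Spare and die:** neither had moved in the top view.
- **Hammer:** it showed no shift, but the match was weak (0.68) because the arm's shadow fell nearby.
- **Punch:** it was standing upright in the press. I checked that by eye only.
- **Arm:** it was well clear, with force readings of 1 N or less.

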